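# Open the LED driver case by its two worn code dials

### The arm

A 7-joint arm with a two-finger parallel gripper is mounted at the origin on the work surface. World frame = base frame: x ahead of the robot, y to its left, z up, the work surface at z = 0. Lengths are in m, angles in rad, forces in N, time in s.
With the tool pointing down it reaches from about 0.375 to 0.925 m from the base axis. Payload 3.1 kg.
Tool frame: the origin (TCP) lies midway between the tips of the shut fingers; the grasp point (between the pads) lies 19 mm behind it; y points along the fingers, x is the direction in which the jaws open and shut, and the axes are right-handed (so a half turn about y gives the same grasp; the last joint's range is limited). The gripper opens to 85 mm and grips with 20 to 120 N. Pads are 22 mm wide; open, the fingers measure 114 mm over their backs; the gripper's body (76 mm by 85 mm) begins 54 mm behind the grasp point. The pads swing forward as they close: fully open they stand 13 mm farther back than shut.
Start: joints at [1.131, 0.383, 0.044, 1.598, -0.018, 1.161, -0.05], TCP at [0.218, -0.612, 0.231] pointing down, gripper open.
Joint ranges: [-2.61, 2.61], [-0.41, 2.15], [-1.48, 1.57], [0, 2.5], [-1.57, 4.71], [0.05, 1.97], [-2.85, 2.85]. Speed limits (rad/s): [2.79, 2.79, 3.14, 3.14, 3.14, 3.14, 3.14].

### API

Orientations are given as a unit quaternion [w, x, y, z].
In Python, from bench import robot, optics, job gives the robot as it stands.
- The arm moves only by the shell command python3 -m creep 'ROWS'. ROWS is JSON, a list of rows, each a list of 7 numbers: the shift along the tool's x, y, z in cm, then the turn, a rotation vector about the tool's x, y, z in degrees, then the finger opening in cm, from 0 to 8.54. In form: [[dx, dy, dz, wx, wy, wz, fingers], ...]. A call has exactly 10 rows; each row shifts and turns the commanded pose from where the row before left it, along the tool's axes as they then stand; what a row does not reach is not made up. A row lasts 1/8 s, in which the tool goes at most 62.5 mm and 10.7 degrees, less where a joint would pass 70% of its speed; a pose out of reach is approached as far as the arm can. A call is refused whole if a number of a shift passes 6.25 or a number of a turn 10.7, either way. A call with a gripper value outside its range is refused whole. The fingers move at their own pace and stop on an object; the grip force is fixed at half the most. Time passes only in rows, so rows that do not move let the fingers close, or fill a call up. It gives the time, the measured TCP pose, the force and the opening at its end, in the units of the state.
- robot.get_obs(): the state, without advancing time (a new reading comes with each control period).
- optics.read_camera(name): name is "side" or "top" or "wrist"; returns a dict with "frame" (480x640x3 uint8, red, green, blue), "intrinsics" (3x3 intrinsics, pixels), "R" (3x3) and "t" (3): a world point X has camera coordinates R X + t. Camera axes: x right, y down, z forward; pixel columns grow to the right and rows downward; lengths in m; the calibration is good to about 2 mm. The wrist camera is an equidistant fisheye: a pixel r from the principal point sees the ray r / f radians off the axis. A picture is of the moment at which its call begins. There is no depth.
- job.finish_job(): hands the job in, once; it reports no verdict.
The state is a dict: "time": time; "qpos": joint angles; "dq": joint speeds; "effort": joint torques, N m; "tcp_pos": TCP position; "ee_rot": TCP orientation; "wrist_force": force on the tool from outside, world axes, zero at the start; "torque": the same for the moment, N m; "width": opening from 0.0 (shut) to 1.0 (fully open).
Only numpy, scipy, OpenCV 4.12 (cv2) and the standard library are available. Lean on these libraries where they do the work, as an engineer would, in place of code of your own. Each camera call takes 0.05 s, during which the arm holds its last target. There are 200 camera calls.

### The job

Open the blue LED driver case: turn its left dial up to 3 and its right dial down to 7, going on gently about the number until you feel it catch against a stop (the lock is worn: up to half a number early or late), then draw the red bolt fully back towards the robot so that the lid springs up. Be gentle: do not force a dial against its stop or pull hard on the bolt while it is locked. Leave the other things on the table where they are, and let go at the end.

Things in the scene. Friction and masses are not known exactly. Their poses are not given: they have to be found in the camera images.
- case: The locked steel case, blue, 260 (x) x 300 (y) x 90 mm high; it does not move. Origin: centre of its underside; x to its far (lid) side, z up. The near half (x -130 to 0) is a fixed deck 90 mm up with two round dials at (-60, +85) and (-60, -85) mm and the red bolt tab between them; the far half is the lid. Dials, bolt and lid stand exactly so in this frame.
- dial_left (a joint): Turn of the left dial, rad, growing CLOCKWISE seen from above, 0.628 per number (value = number x 0.628). Starts between 0.15 and 1.2, below 3. Ten marks on top, 36 deg apart: number n is n marks COUNTERCLOCKWISE of the long red mark (0); the longer white mark is 5. The set number is at the yellow pointer on the deck, on the dial's +x side in the case's frame.
- dial_right (a joint): Turn of the right dial, rad; like the left one in every way. Starts between 5.1 and 6.1, above 7.
- dial_left_top (a point): Centre of the left dial's top face, on its vertical axis, 126 mm above the table. The dial is a plain knurled black disc, 44 mm across, from 96 to 126 mm above the table, 6 mm clear of the deck; any grasp across it will do. Turning it takes 0.03 to 0.09 N m.
- dial_right_top (a point): Centre of the right dial's top face, on its axis, 126 mm above the table; size as the left.
- pointer_left (a point): Tip of the left yellow pointer, on the deck. Worn lock: a sprung tumbler under the deck drops into the dial's code wheel not exactly at 3 but anywhere within half a number (0.3 rad) either side of it; after a light snatch (0.15 N m, helping) the dial has some 0.08 rad of play left and comes against a hard stop: it is caught, and turns back no farther either. This is not seen, only felt, as the twist rises.
- pointer_right (a point): Tip of the right yellow pointer, on the deck. The right dial catches likewise within 0.3 rad of 7, coming down. Force on a tumbler is about 1 N for each 0.03 N m of twist on the stopped dial; more than 12 N (0.36 N m) damages it. The stop winds up by some 4 N m per rad: go slowly, in 0.03 rad steps, near it. The bolt slides only when both dials are caught.
- bolt (a joint): Travel of the bolt, m: 0 shot (its nose lies 20 mm over the lid's edge), 0.030 fully drawn. It slides along the case's -x, away from the lid. Locked, it moves only about 1.5 mm, and more than 25 N on it damages the tumblers; free, it takes about 2 to 4 N.
- bolt_grip (a point): Centre of the bolt's red upright tab, 10 mm under its top. The tab is 12 (case x) by 14 (case y) mm, its top 137 mm above the table, at case x = -35, y = 0 mm when shot. A steel bridge 36 mm wide (y), up to 105 mm above the table, stands at case x -16 to -8 mm: keep the fingertips above 107 mm. Pinch the tab across its 14 mm from above.
- lid (a joint): Angle of the sprung lid, rad: 0 shut; it rises by itself to 0.22 (near edge about 28 mm up) when the bolt is drawn.
- lid_edge (a point): Middle of the lid's near upper edge, level with the deck when shut.
- solder_spool: Bystander: silver solder spool, 56 mm across, 46 mm high, left of the case; origin under its centre.
- glue_bottle: Bystander: white glue bottle, 36 mm across, 100 mm high, right of the case; origin under its centre.
- screwdriver: Bystander: red screwdriver, 200 mm long, lying in front of the case; origin under its middle.
- drink_can: Bystander: red can, 66 mm across, 115 mm high, at the left; origin under its centre.
- white_reel: Bystander: white cable reel, 170 mm across, 54 mm high, at the left; origin under its centre.
- driver_brick: Bystander: black LED driver, 150 x 50 x 32 mm, at the right; origin under its centre.
- pliers: Bystander: pliers with green handles, about 160 mm long, at the right; origin under the middle.

How it is judged:
By the outcome, as a careful person would: the job done as asked, in the order asked, and still so for the second after the job is handed in, with the robot touching nothing.
It also fails if it takes over 72 s, if anything falls off the work surface, if the arm or the gripper's body presses on something with over 40 N, if the wrist force passes 120 N, or if a joint passes its speed limit or range.

## Working session

There is one attempt and no reset: what is moved stays moved. The work goes in short steps, Python scripts to look and compute and a shell command to move; the robot and the scene stay as the last step left them, time stands still between calls to the robot, and variables do not carry over. Pictures are saved under pics/ and viewed, about 8 in all and at most 12, crops included, and the job is handed in when it is done.

```bash
ls; mkdir -p pics
python3 - <<'E'
from bench import robot, optics
import cv2
for n in ["top","side"]:
    c=optics.read_camera(n); cv2.imwrite(f"pics/{n}0.png",c["frame"][:,:,::-1]); print(n,c["intrinsics"].tolist(),c["R"].tolist(),c["t"].tolist())
o=robot.get_obs(); print(o)
E
```

```text
pics
top [[489.1010355777516, 0.0, 320.79136082044425], [0.0, 489.1010355777516, 242.9912174800785], [0.0, 0.0, 1.0]] [[0.02514176972388283, -0.9994139376610494, 0.023230854999063428], [-0.9943384777561535, -0.027400494737847628, -0.10266549830248324], [0.10324186684057605, -0.020518140679833933, -0.9944446303511905]] [-0.007775796611846734, 0.582958243740781, 1.2309784540611128]
side [[534.5973690615212, 0.0, 322.15162695997907], [0.0, 534.5973690615212, 244.54588461510986], [0.0, 0.0, 1.0]] [[-0.8344384865357056, -0.550804026534285, 0.01809244432408335], [-0.4157774670669992, 0.6076536077560054, -0.6766728832016702], [0.3617202096473899, -0.572164327212672, -0.7360614597966116]] [0.4692190947576187, 0.28630173528645575, 1.5269988530019467]
{'time': 0.1, 'qpos': array([ 1.13117952,  0.38377209,  0.04381376,  1.59942941, -0.01787838,
        1.16120031, -0.0498751 ]), 'dq': array([-0.00012877, -0.00132663, -0.00106224, -0.00297074,  0.00041308,
        0.00069234,  0.00018622]), 'effort': array([ 2.69049335e-03, -4.34727573e+01,  1.02913175e+00, -2.50454825e+01,
        1.08092997e-02,  5.46759227e-03,  9.20064366e-06]), 'tcp_pos': array([ 0.2175966 , -0.61158156,  0.22999447]), 'ee_rot': array([ 0.57823292, -0.5773293 ,  0.40836283, -0.406912  ]), 'wrist_force': array([-1.43964635,  0.14624209,  0.41237135]), 'torque': array([-0.00725229,  0.0990943 , -0.02400728]), 'width': 1.0018539632231058}
```

View pics/top0.png

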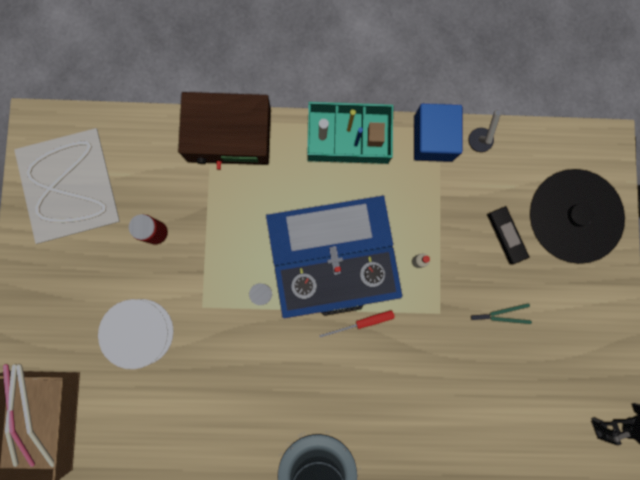

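The top view shows the case at about (335,257), yawed a few degrees. The left dial is near (304,286), the right near (373,273) and the bolt tab near (336,267). The arm is at the lower right, out of the way.

```bash
cat > h.py <<'E'
import numpy as np, cv2
from bench import robot, optics
from scipy.spatial.transform import Rotation as Ro
def ray(c,u,v,z,fish=False):
    K=c["intrinsics"];R=np.array(c["R"]);t=np.array(c["t"])
    x=(u-K[0][2])/K[0][0];y=(v-K[1][2])/K[1][1]
    if fish:
        r=np.hypot(x,y); d=np.array([np.sin(r)*x/max(r,1e-9),np.sin(r)*y/max(r,1e-9),np.cos(r)])
    else: d=np.array([x,y,1.])
    o=-R.T@t; d=R.T@d; return o+d*(z-o[2])/d[2]
def proj(c,X,fish=False):
    K=c["intrinsics"];p=np.array(c["R"])@X+np.array(c["t"])
    if fish:
        r=np.hypot(p[0],p[1]);th=np.arctan2(r,p[2]);q=p[:2]/r*th
    else: q=p[:2]/p[2]
    return np.array([K[0][0]*q[0]+K[0][2],K[1][1]*q[1]+K[1][2]])
def rot(o=None):
    w,x,y,z=(o or robot.get_obs())["ee_rot"]; return Ro.from_quat([x,y,z,w])
E
python3 - <<'E'
from h import *
c=optics.read_camera("top");f=c["frame"]
cv2.imwrite("pics/topc.png",cv2.resize(f[190:325,255:410],None,fx=5,fy=4.4,interpolation=cv2.INTER_CUBIC)[:,:,::-1])
h=cv2.cvtColor(f,cv2.COLOR_RGB2HSV)
def blobs(m,n,zs,amin=4):
    k,l,s,ce=cv2.connectedComponentsWithStats(m.astype(np.uint8))
    for i in range(1,k):
        if s[i,4]>=amin and 255<ce[i][0]<410 and 190<ce[i][1]<325: print(n,ce[i].round(1),s[i,4],ray(c,*ce[i],zs).round(4))
H,S,V=[h[...,i].astype(int) for i in range(3)]
blobs((H>20)&(H<32)&(S>150)&(V>120),"yellow",0.092,2)
blobs(((H<8)|(H>172))&(S>120)&(V>80),"red",0.126,2)
m=((H>105)&(H<125)&(S>130)).astype(np.uint8)
m[:190]=0;m[325:]=0;m[:,:255]=0;m[:,410:]=0
cs=max(cv2.findContours(m,cv2.RETR_EXTERNAL,cv2.CHAIN_APPROX_NONE)[0],key=cv2.contourArea)
r=cv2.minAreaRect(cs);print(r)
for b in cv2.boxPoints(r): print(b,ray(c,*b,0.09).round(4))
for p in [(304,286),(373,273.5)]: print(ray(c,*p,0.126).round(4))
print(rot().as_matrix().round(3))
E
```

```text
red [337.4 268.9] 27 [ 0.5123 -0.0315  0.126 ]
red [370.2 268.5] 8 [ 0.5154 -0.1094  0.126 ]
red [306.  280.7] 7 [0.4825 0.0422 0.126 ]
red [374.8 319.2] 342 [ 0.3965 -0.1219  0.126 ]
((333.74322509765625, 256.9594421386719), (104.39335632324219, 119.51806640625), 80.53767395019531)
[266.2162 215.2973] [0.6416 0.145  0.09  ]
[384.1081  195.64864] [ 0.6994 -0.1457  0.09  ]
[401.27026 298.62158] [ 0.446  -0.1906  0.09  ]
[283.37836 318.27026] [0.3917 0.0945 0.09  ]
[0.47   0.0466 0.126 ]
[ 0.5037 -0.1161  0.126 ]
[[ 0.335 -0.001  0.942]
 [-0.942  0.002  0.335]
 [-0.002 -1.    -0.   ]]
```

View pics/topc.png

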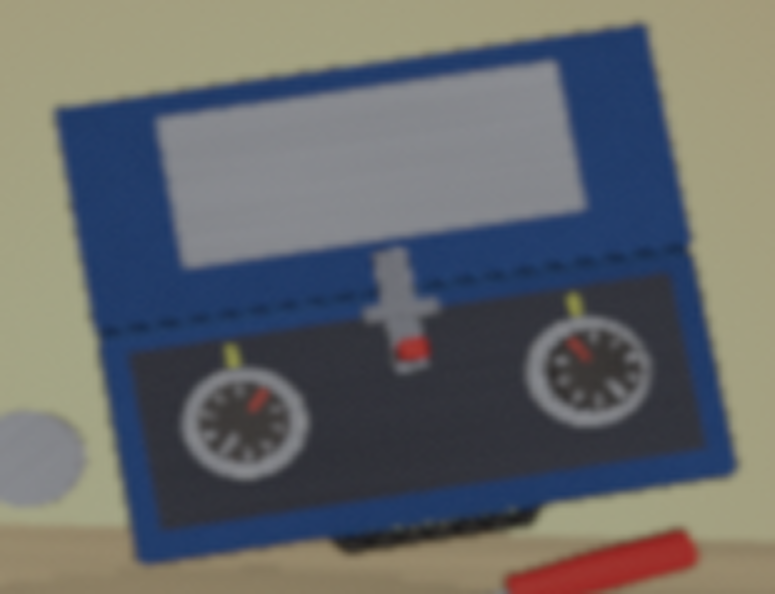

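In the crop (5× by 4.4×), the left dial's centre is (244,421) with its red mark about 41° clockwise of the pointer, so it reads about 1.1. The right dial's centre is (590,368) with red about 13° counterclockwise, so it reads about 9.6. The case yaw is about 11°. Next I'll move above the left dial.

```bash
python3 -m creep '[[-4.46,0,3.82,0,0,0,8.5],[-4.46,0,3.82,0,0,0,8.5],[-4.46,0,3.82,0,0,0,8.5],[-4.46,0,3.82,0,0,0,8.5],[-4.46,0,3.82,0,0,0,8.5],[-4.46,0,3.82,0,0,0,8.5],[-4.46,0,3.82,0,0,0,8.5],[-4.46,0,3.82,0,0,0,8.5],[-4.46,0,3.82,0,0,0,8.5],[-4.46,0,3.82,0,0,0,8.5]]'
python3 -m creep '[[-4.46,0,3.82,0,0,0,8.5],[-4.46,0,3.82,0,0,0,8.5],[0,0,0,0,-10,0,8.5],[0,0,0,0,-10,0,8.5],[0,0,0,0,-10,0,8.5],[0,0,0,0,-10,0,8.5],[0,0,0,0,-10,0,8.5],[0,0,0,0,-10,0,8.5],[0,0,0,0,-10,0,8.5],[0,0,0,0,0,0,8.5]]'
python3 - <<'E'
from h import *
o=robot.get_obs();print(o["tcp_pos"],o["qpos"],o["wrist_force"],o["torque"]);print(rot().as_matrix().round(3))
c=optics.read_camera("wrist");cv2.imwrite("pics/w1.png",c["frame"][:,:,::-1]);print(c["intrinsics"],-np.array(c["R"]).T@c["t"])
for X in [(.470,.0466,.126),(.5037,-.1161,.126),(.5123,-.0315,.137)]: print(proj(c,np.array(X),True))
E
```

```text
time: 1.4
tcp_pos: [0.4285, -0.0624, 0.2313]
ee_rot: [-0.578, 0.578, -0.407, 0.408]
wrist_force: [0.4, 0.2, 0.6]
width: 0.992
time: 2.65
tcp_pos: [0.4701, 0.0454, 0.231]
ee_rot: [-0.707, 0.707, -0.003, 0.003]
wrist_force: [-0.0, -0.1, -0.7]
width: 0.998
[0.47005984 0.04538671 0.23103491] [ 0.45467672  0.08685131 -0.65961355  1.98375761  0.05991626  1.09040087
 -0.24020995] [-0.01214301 -0.0986939  -0.70972413] [-0.0107097  -0.00404399  0.00237363]
[[ 1.    -0.001  0.009]
 [-0.009 -0.     1.   ]
 [-0.001 -1.    -0.   ]]
[[371.64829954   0.         325.39166588]
 [  0.         371.64829954 241.8455712 ]
 [  0.           0.           1.        ]] [0.47072395 0.12796857 0.37404382]
[325.87538672 238.26740601]
[364.43517158 408.57235724]
[381.98830208 339.44897287]
```

View pics/w1.png

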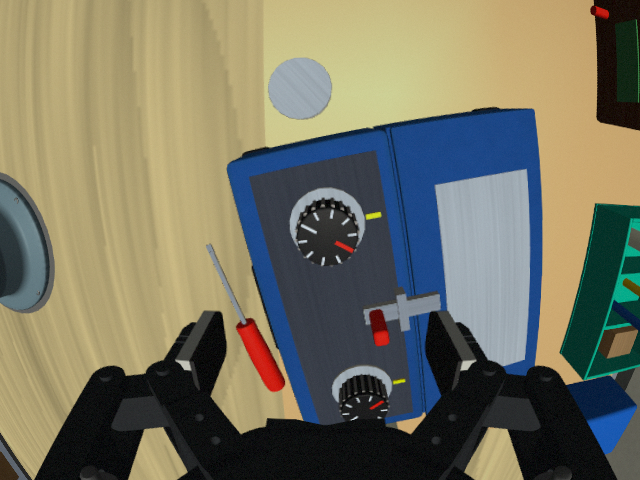

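The wrist view shows the left dial's top centre at about (327,237.5). My estimate projects to (326,238), so they agree within 1 mm. The tab top at (380,340) matches too. I'll descend and grip.

```bash
python3 -m creep '[[0.05,4,0.16,0,0,0,8.5],[0,4,0,0,0,0,8.5],[0,3,0,0,0,0,8.5],[0,2,0,0,0,0,8.5],[0,0.6,0,0,0,0,8.5],[0,0,0,0,0,0,8.5],[0,0,0,0,0,0,3],[0,0,0,0,0,0,3],[0,0,0,0,0,0,3],[0,0,0,0,0,0,3]]'
cat > s.py <<'E'
from h import *
o=robot.get_obs();m=rot(o).as_matrix()
print("t",round(o["time"],2),"tcp",o["tcp_pos"].round(4),"yaw",round(float(np.degrees(np.arctan2(m[1,0],m[0,0]))),2),"F",o["wrist_force"].round(1),"M",o["torque"].round(3),"w",round(o["width"],3),"j7",round(o["qpos"][6],2))
E
python3 s.py
```

```text
time: 3.95
tcp_pos: [0.4713, 0.0471, 0.0965]
ee_rot: [-0.707, 0.707, -0.003, 0.003]
wrist_force: [-2.0, -0.7, 4.8]
width: 0.498
t 3.95 tcp [0.4713 0.0471 0.0965] yaw -0.44 F [-2.  -0.7  4.8] M [-0.041  0.448 -0.006] w 0.498 j7 -0.4
```

```bash
python3 -m creep '[[0,0,0,0,4,0,3],[0,0,0,0,4,0,3],[0,0,0,0,4,0,3],[0,0,0,0,4,0,3],[0,0,0,0,4,0,3],[0,0,0,0,4,0,3],[0,0,0,0,4,0,3],[0,0,0,0,4,0,3],[0,0,0,0,4,0,3],[0,0,0,0,4,0,3]]' >/dev/null; python3 s.py
python3 -m creep '[[0,0,0,0,0.3,0,3],[0,0,0,0,0.3,0,3],[0,0,0,0,0.3,0,3],[0,0,0,0,0.3,0,3],[0,0,0,0,0.3,0,3],[0,0,0,0,0.3,0,3],[0,0,0,0,0.3,0,3],[0,0,0,0,0.3,0,3],[0,0,0,0,0.3,0,3],[0,0,0,0,0.3,0,3]]' > /dev/null; python3 s.py
```

```text
t 5.2 tcp [0.4711 0.0471 0.0964] yaw -40.53 F [-2.3 -0.2  5.1] M [-0.01   0.439  0.057] w 0.497 j7 -1.05
t 6.45 tcp [0.4711 0.0472 0.0964] yaw -43.41 F [-1.5 -0.1  5.6] M [-0.05   0.467  0.093] w 0.5 j7 -1.1
```

```bash
cat > chk.py <<'E'
import sys; from h import *
exec(open("s.py").read()); s=float(sys.argv[1])*o["torque"][2]
sys.exit(1 if s>0.17 or s<0.0 else 0)
E
python3 -m creep '[[0,0,0,0,0.3,0,3],[0,0,0,0,0.3,0,3],[0,0,0,0,0.3,0,3],[0,0,0,0,0.3,0,3],[0,0,0,0,0.3,0,3],[0,0,0,0,0.3,0,3],[0,0,0,0,0.3,0,3],[0,0,0,0,0.3,0,3],[0,0,0,0,0.3,0,3],[0,0,0,0,0.3,0,3]]' > /dev/null; python3 chk.py 1 &&
python3 -m creep '[[0,0,0,0,0.3,0,3],[0,0,0,0,0.3,0,3],[0,0,0,0,0.3,0,3],[0,0,0,0,0.3,0,3],[0,0,0,0,0.3,0,3],[0,0,0,0,0.3,0,3],[0,0,0,0,0.3,0,3],[0,0,0,0,0.3,0,3],[0,0,0,0,0.3,0,3],[0,0,0,0,0.3,0,3]]' > /dev/null && python3 chk.py 1 &&
python3 -m creep '[[0,0,0,0,0.3,0,3],[0,0,0,0,0.3,0,3],[0,0,0,0,0.3,0,3],[0,0,0,0,0.3,0,3],[0,0,0,0,0.3,0,3],[0,0,0,0,0.3,0,3],[0,0,0,0,0.3,0,3],[0,0,0,0,0.3,0,3],[0,0,0,0,0.3,0,3],[0,0,0,0,0.3,0,3]]' > /dev/null && python3 chk.py 1 &&
python3 -m creep '[[0,0,0,0,0.3,0,3],[0,0,0,0,0.3,0,3],[0,0,0,0,0.3,0,3],[0,0,0,0,0.3,0,3],[0,0,0,0,0.3,0,3],[0,0,0,0,0.3,0,3],[0,0,0,0,0.3,0,3],[0,0,0,0,0.3,0,3],[0,0,0,0,0.3,0,3],[0,0,0,0,0.3,0,3]]' > /dev/null && python3 chk.py 1
```

```text
t 7.7 tcp [0.471  0.0472 0.0964] yaw -46.4 F [-2.9 -0.6  6.1] M [0.006 0.508 0.09 ] w 0.501 j7 -1.15
t 8.95 tcp [0.471  0.0472 0.0964] yaw -49.42 F [-2.7  0.   5.5] M [-0.004  0.547  0.046] w 0.5 j7 -1.2
t 10.2 tcp [0.471  0.0472 0.0964] yaw -52.41 F [-2.  -0.3  4.6] M [-0.049  0.534  0.044] w 0.498 j7 -1.25
t 11.45 tcp [0.471  0.0472 0.0964] yaw -55.43 F [-2.1 -0.9  5.6] M [-0.03   0.447 -0.058] w 0.495 j7 -1.3
```

The moment went negative, which is the snatch, so the stop is within about 4.6°. I'll continue in finer steps.

```bash
sed -i 's/s>0.17 or s<0.0/s>0.14/' chk.py
python3 -m creep '[[0,0,0,0,0.2,0,3],[0,0,0,0,0.2,0,3],[0,0,0,0,0.2,0,3],[0,0,0,0,0.2,0,3],[0,0,0,0,0.2,0,3],[0,0,0,0,0.2,0,3],[0,0,0,0,0.2,0,3],[0,0,0,0,0.1,0,3],[0,0,0,0,0,0,3],[0,0,0,0,0,0,3]]' > /dev/null; python3 chk.py 1 &&
python3 -m creep '[[0,0,0,0,0.2,0,3],[0,0,0,0,0.2,0,3],[0,0,0,0,0.2,0,3],[0,0,0,0,0.2,0,3],[0,0,0,0,0.2,0,3],[0,0,0,0,0.2,0,3],[0,0,0,0,0.2,0,3],[0,0,0,0,0.1,0,3],[0,0,0,0,0,0,3],[0,0,0,0,0,0,3]]' > /dev/null && python3 chk.py 1 &&
python3 -m creep '[[0,0,0,0,0.2,0,3],[0,0,0,0,0.2,0,3],[0,0,0,0,0.2,0,3],[0,0,0,0,0.2,0,3],[0,0,0,0,0.2,0,3],[0,0,0,0,0.2,0,3],[0,0,0,0,0.2,0,3],[0,0,0,0,0.1,0,3],[0,0,0,0,0,0,3],[0,0,0,0,0,0,3]]' > /dev/null && python3 chk.py 1
```

```text
t 12.7 tcp [0.471  0.0472 0.0964] yaw -56.94 F [-2.2 -0.2  5. ] M [-0.021  0.537 -0.01 ] w 0.501 j7 -1.32
t 13.95 tcp [0.471  0.0472 0.0964] yaw -58.46 F [-2.7  0.2  5.7] M [-0.091  0.501 -0.081] w 0.499 j7 -1.35
t 15.2 tcp [0.471  0.0472 0.0964] yaw -59.92 F [-2.4 -0.4  5.2] M [-0.044  0.52   0.003] w 0.499 j7 -1.37
```

```bash
python3 -m creep '[[0,0,0,0,0.2,0,3],[0,0,0,0,0.2,0,3],[0,0,0,0,0.2,0,3],[0,0,0,0,0.2,0,3],[0,0,0,0,0.2,0,3],[0,0,0,0,0.2,0,3],[0,0,0,0,0.2,0,3],[0,0,0,0,0.1,0,3],[0,0,0,0,0,0,3],[0,0,0,0,0,0,3]]' > /dev/null; python3 chk.py 1 &&
python3 -m creep '[[0,0,0,0,0.2,0,3],[0,0,0,0,0.2,0,3],[0,0,0,0,0.2,0,3],[0,0,0,0,0.2,0,3],[0,0,0,0,0.2,0,3],[0,0,0,0,0.2,0,3],[0,0,0,0,0.2,0,3],[0,0,0,0,0.1,0,3],[0,0,0,0,0,0,3],[0,0,0,0,0,0,3]]' > /dev/null && python3 chk.py 1 && 
python3 -m creep '[[0,0,0,0,0.2,0,3],[0,0,0,0,0.2,0,3],[0,0,0,0,0.2,0,3],[0,0,0,0,0.2,0,3],[0,0,0,0,0.2,0,3],[0,0,0,0,0.2,0,3],[0,0,0,0,0.2,0,3],[0,0,0,0,0.1,0,3],[0,0,0,0,0,0,3],[0,0,0,0,0,0,3]]' > /dev/null && python3 chk.py 1
```

```text
t 16.45 tcp [0.471  0.0472 0.0964] yaw -61.42 F [-2.1 -1.5  4.4] M [-0.039  0.51  -0.058] w 0.498 j7 -1.4
t 17.7 tcp [0.471  0.0472 0.0964] yaw -62.88 F [-2.5  0.1  5.9] M [-0.043  0.459  0.184] w 0.496 j7 -1.42
```

```bash
python3 -m creep '[[0,0,0,0,0.2,0,3],[0,0,0,0,0.2,0,3],[0,0,0,0,0.2,0,3],[0,0,0,0,0.2,0,3],[0,0,0,0,0,0,3],[0,0,0,0,0,0,3],[0,0,0,0,0,0,3],[0,0,0,0,0,0,3],[0,0,0,0,0,0,3],[0,0,0,0,0,0,3]]' > /dev/null; python3 s.py
```

```text
t 18.95 tcp [0.471  0.0472 0.0964] yaw -63.65 F [-3.   0.6  5.5] M [-0.031  0.461  0.189] w 0.498 j7 -1.43
```

The moment settles at 0.19 N m, above the friction band, after 63° of turn. The dial reads about 2.9, so the left dial is caught. I'll unload it, release, lift, and shift above the right dial.

```bash
python3 -m creep '[[0,0,0,0,-1,0,3],[0,0,0,0,0,0,8.5],[0,0,0,0,0,0,8.5],[0,0,0,0,0,0,8.5],[0,0,0,0,0,0,8.5],[0,-3,0,0,0,0,8.5],[0,-4,0,0,0,0,8.5],[0,-4,0,0,0,0,8.5],[4,-2,-1.2,0,0,0,8.5],[4,0,-1.2,0,0,0,8.5]]' > /dev/null; python3 s.py
python3 -m creep '[[4.1,0,-1.2,0,0,0,8.5],[4.1,0,-1.15,0,0,0,8.5],[0,0,0,0,0,0,8.5],[0,0,0,0,0,0,8.5],[0,0,0,0,0,0,8.5],[0,0,0,0,0,0,8.5],[0,0,0,0,0,0,8.5],[0,0,0,0,0,0,8.5],[0,0,0,0,0,0,8.5],[0,0,0,0,0,0,8.5]]' > /dev/null; python3 s.py
python3 - <<'E'
from h import *
c=optics.read_camera("wrist");cv2.imwrite("pics/w2.png",c["frame"][:,:,::-1])
for X in [(.4708,.0471,.126),(.5032,-.1198,.126),(.5037,-.1161,.126),(.5123,-.0315,.137)]: print(X,proj(c,np.array(X),True))
np.savez("w2.npz",**{k:np.array(v) for k,v in c.items() if k!="frame"})
E
```

```text
t 20.2 tcp [ 0.4883 -0.0354  0.228 ] yaw -62.6 F [ 0.8 -0.2 -0.2] M [ 0.012  0.    -0.016] w 0.997 j7 -1.14
t 21.45 tcp [ 0.5029 -0.1187  0.2253] yaw -62.72 F [ 0.2  0.2 -0.3] M [ 0.001 -0.011 -0.03 ] w 0.996 j7 -0.99
(0.4708, 0.0471, 0.126) [107.12950646 181.29301179]
(0.5032, -0.1198, 0.126) [327.14432103 242.40545563]
(0.5037, -0.1161, 0.126) [322.69882837 239.45342187]
(0.5123, -0.0315, 0.137) [212.23427793 176.61005075]
```

View pics/w2.png

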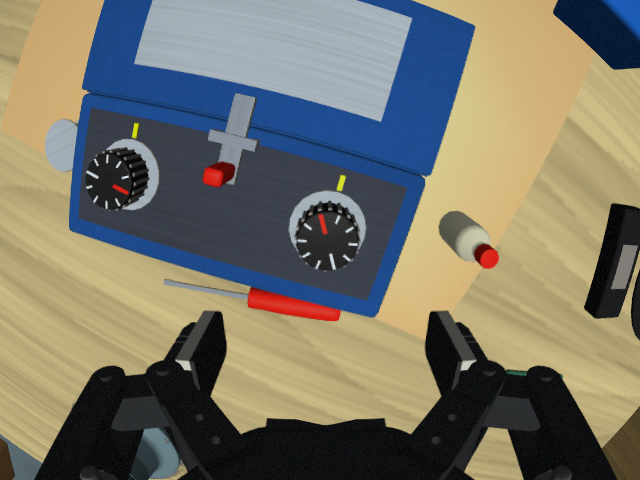

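The wrist view shows the right dial's centre at about (327.5,241), matching (0.503,-0.119). It reads about 9.2, so it should catch after 62–96° of counterclockwise turn. I'll descend and grip.

```bash
python3 -m creep '[[0.09,4,0,0,0,0,8.5],[0,4,0,0,0,0,8.5],[0,3,0,0,0,0,8.5],[0,1.6,0,0,0,0,8.5],[0,0.4,0,0,0,0,8.5],[0,0,0,0,0,0,8.5],[0,0,0,0,0,0,3],[0,0,0,0,0,0,3],[0,0,0,0,0,0,3],[0,0,0,0,0,0,3]]' >/dev/null; python3 s.py
```

```text
t 22.75 tcp [ 0.504  -0.1196  0.0964] yaw -62.72 F [-1.6  0.2  4.8] M [ 0.093  0.348 -0.015] w 0.497 j7 -1.05
```

```bash
sed -i 's/s>0.14/s>0.17 or s<0/' chk.py
python3 -m creep '[[0,0,0,0,-5,0,3],[0,0,0,0,-5,0,3],[0,0,0,0,-5,0,3],[0,0,0,0,-5,0,3],[0,0,0,0,-5,0,3],[0,0,0,0,-5,0,3],[0,0,0,0,-5,0,3],[0,0,0,0,-5,0,3],[0,0,0,0,-5,0,3],[0,0,0,0,-5,0,3]]' >/dev/null; python3 s.py
python3 -m creep '[[0,0,0,0,-0.4,0,3],[0,0,0,0,-0.4,0,3],[0,0,0,0,-0.4,0,3],[0,0,0,0,-0.4,0,3],[0,0,0,0,-0.4,0,3],[0,0,0,0,-0.4,0,3],[0,0,0,0,-0.4,0,3],[0,0,0,0,-0.4,0,3],[0,0,0,0,-0.4,0,3],[0,0,0,0,-0.4,0,3]]' >/dev/null; python3 chk.py -1 &&
python3 -m creep '[[0,0,0,0,-0.4,0,3],[0,0,0,0,-0.4,0,3],[0,0,0,0,-0.4,0,3],[0,0,0,0,-0.4,0,3],[0,0,0,0,-0.4,0,3],[0,0,0,0,-0.4,0,3],[0,0,0,0,-0.4,0,3],[0,0,0,0,-0.4,0,3],[0,0,0,0,-0.4,0,3],[0,0,0,0,-0.4,0,3]]' >/dev/null && python3 chk.py -1 &&
python3 -m creep '[[0,0,0,0,-0.35,0,3],[0,0,0,0,-0.35,0,3],[0,0,0,0,-0.35,0,3],[0,0,0,0,-0.35,0,3],[0,0,0,0,-0.35,0,3],[0,0,0,0,-0.35,0,3],[0,0,0,0,-0.35,0,3],[0,0,0,0,-0.35,0,3],[0,0,0,0,-0.35,0,3],[0,0,0,0,-0.35,0,3]]' >/dev/null && python3 chk.py -1
```

```text
t 24.0 tcp [ 0.5041 -0.1197  0.0964] yaw -12.6 F [-1.6  0.1  5.2] M [ 0.053  0.236 -0.127] w 0.5 j7 -0.24
t 25.25 tcp [ 0.5041 -0.1197  0.0964] yaw -8.74 F [-0.9  0.6  6.6] M [ 0.088  0.285 -0.074] w 0.501 j7 -0.18
t 26.5 tcp [ 0.5042 -0.1197  0.0964] yaw -4.74 F [-1.6 -0.4  5.2] M [ 0.007  0.314 -0.146] w 0.5 j7 -0.11
t 27.75 tcp [ 0.5042 -0.1197  0.0964] yaw -1.24 F [-1.3  0.1  5.6] M [-0.011  0.231 -0.073] w 0.491 j7 -0.06
```

```bash
python3 -m creep '[[0,0,0,0,-0.35,0,3],[0,0,0,0,-0.35,0,3],[0,0,0,0,-0.35,0,3],[0,0,0,0,-0.35,0,3],[0,0,0,0,-0.35,0,3],[0,0,0,0,-0.35,0,3],[0,0,0,0,-0.35,0,3],[0,0,0,0,-0.35,0,3],[0,0,0,0,-0.35,0,3],[0,0,0,0,0,0,3]]' >/dev/null; python3 chk.py -1 &&
python3 -m creep '[[0,0,0,0,-0.35,0,3],[0,0,0,0,-0.35,0,3],[0,0,0,0,-0.35,0,3],[0,0,0,0,-0.35,0,3],[0,0,0,0,-0.35,0,3],[0,0,0,0,-0.35,0,3],[0,0,0,0,-0.35,0,3],[0,0,0,0,-0.35,0,3],[0,0,0,0,-0.35,0,3],[0,0,0,0,0,0,3]]' >/dev/null && python3 chk.py -1 &&
python3 -m creep '[[0,0,0,0,-0.35,0,3],[0,0,0,0,-0.35,0,3],[0,0,0,0,-0.35,0,3],[0,0,0,0,-0.35,0,3],[0,0,0,0,-0.35,0,3],[0,0,0,0,-0.35,0,3],[0,0,0,0,-0.35,0,3],[0,0,0,0,-0.35,0,3],[0,0,0,0,-0.35,0,3],[0,0,0,0,0,0,3]]' >/dev/null && python3 chk.py -1 &&
python3 -m creep '[[0,0,0,0,-0.35,0,3],[0,0,0,0,-0.35,0,3],[0,0,0,0,-0.35,0,3],[0,0,0,0,-0.35,0,3],[0,0,0,0,-0.35,0,3],[0,0,0,0,-0.35,0,3],[0,0,0,0,-0.35,0,3],[0,0,0,0,-0.35,0,3],[0,0,0,0,-0.35,0,3],[0,0,0,0,0,0,3]]' >/dev/null && python3 chk.py -1
```

```text
t 29.0 tcp [ 0.5042 -0.1197  0.0964] yaw 1.91 F [-0.6 -0.1  5.2] M [0.03  0.289 0.009] w 0.502 j7 -0.0
```

Snatch felt on the right dial. I'll switch to fine steps.

```bash
sed -i 's/s>0.17 or s<0/s>0.13/' chk.py
python3 -m creep '[[0,0,0,0,-0.2,0,3],[0,0,0,0,-0.2,0,3],[0,0,0,0,-0.2,0,3],[0,0,0,0,-0.2,0,3],[0,0,0,0,-0.2,0,3],[0,0,0,0,-0.2,0,3],[0,0,0,0,-0.2,0,3],[0,0,0,0,-0.2,0,3],[0,0,0,0,0,0,3],[0,0,0,0,0,0,3]]' >/dev/null; python3 chk.py -1 &&
python3 -m creep '[[0,0,0,0,-0.2,0,3],[0,0,0,0,-0.2,0,3],[0,0,0,0,-0.2,0,3],[0,0,0,0,-0.2,0,3],[0,0,0,0,-0.2,0,3],[0,0,0,0,-0.2,0,3],[0,0,0,0,-0.2,0,3],[0,0,0,0,-0.2,0,3],[0,0,0,0,0,0,3],[0,0,0,0,0,0,3]]' >/dev/null && python3 chk.py -1 &&
python3 -m creep '[[0,0,0,0,-0.2,0,3],[0,0,0,0,-0.2,0,3],[0,0,0,0,-0.2,0,3],[0,0,0,0,-0.2,0,3],[0,0,0,0,-0.2,0,3],[0,0,0,0,-0.2,0,3],[0,0,0,0,-0.2,0,3],[0,0,0,0,-0.2,0,3],[0,0,0,0,0,0,3],[0,0,0,0,0,0,3]]' >/dev/null && python3 chk.py -1 &&
python3 -m creep '[[0,0,0,0,-0.2,0,3],[0,0,0,0,-0.2,0,3],[0,0,0,0,-0.2,0,3],[0,0,0,0,-0.2,0,3],[0,0,0,0,-0.2,0,3],[0,0,0,0,-0.2,0,3],[0,0,0,0,-0.2,0,3],[0,0,0,0,-0.2,0,3],[0,0,0,0,0,0,3],[0,0,0,0,0,0,3]]' >/dev/null && python3 chk.py -1
```

```text
t 30.25 tcp [ 0.5042 -0.1197  0.0964] yaw 3.51 F [-1.1  0.1  6.2] M [ 0.023  0.275 -0.067] w 0.498 j7 0.02
t 31.5 tcp [ 0.5042 -0.1197  0.0964] yaw 5.11 F [-0.3 -0.3  5. ] M [ 0.035  0.296 -0.12 ] w 0.498 j7 0.05
t 32.75 tcp [ 0.5042 -0.1197  0.0964] yaw 6.71 F [-1.8  0.6  5.7] M [ 0.015  0.287 -0.044] w 0.494 j7 0.07
t 34.0 tcp [ 0.5042 -0.1197  0.0964] yaw 8.32 F [-0.9  1.   5. ] M [ 0.033  0.279 -0.093] w 0.498 j7 0.1
```

That was likely noise, because friction is still about 0.08. I'll continue in 3° steps.

```bash
sed -i 's/s>0.13/s>0.16 or s<0.01/' chk.py
python3 -m creep '[[0,0,0,0,-0.4,0,3],[0,0,0,0,-0.4,0,3],[0,0,0,0,-0.4,0,3],[0,0,0,0,-0.4,0,3],[0,0,0,0,-0.4,0,3],[0,0,0,0,-0.4,0,3],[0,0,0,0,-0.3,0,3],[0,0,0,0,-0.3,0,3],[0,0,0,0,0,0,3],[0,0,0,0,0,0,3]]' >/dev/null; python3 chk.py -1 &&
python3 -m creep '[[0,0,0,0,-0.4,0,3],[0,0,0,0,-0.4,0,3],[0,0,0,0,-0.4,0,3],[0,0,0,0,-0.4,0,3],[0,0,0,0,-0.4,0,3],[0,0,0,0,-0.4,0,3],[0,0,0,0,-0.3,0,3],[0,0,0,0,-0.3,0,3],[0,0,0,0,0,0,3],[0,0,0,0,0,0,3]]' >/dev/null && python3 chk.py -1 &&
python3 -m creep '[[0,0,0,0,-0.4,0,3],[0,0,0,0,-0.4,0,3],[0,0,0,0,-0.4,0,3],[0,0,0,0,-0.4,0,3],[0,0,0,0,-0.4,0,3],[0,0,0,0,-0.4,0,3],[0,0,0,0,-0.3,0,3],[0,0,0,0,-0.3,0,3],[0,0,0,0,0,0,3],[0,0,0,0,0,0,3]]' >/dev/null && python3 chk.py -1 &&
python3 -m creep '[[0,0,0,0,-0.4,0,3],[0,0,0,0,-0.4,0,3],[0,0,0,0,-0.4,0,3],[0,0,0,0,-0.4,0,3],[0,0,0,0,-0.4,0,3],[0,0,0,0,-0.4,0,3],[0,0,0,0,-0.3,0,3],[0,0,0,0,-0.3,0,3],[0,0,0,0,0,0,3],[0,0,0,0,0,0,3]]' >/dev/null && python3 chk.py -1
```

```text
t 35.25 tcp [ 0.5042 -0.1197  0.0964] yaw 11.32 F [-1.4  0.4  5.6] M [ 0.055  0.249 -0.   ] w 0.498 j7 0.15
```

```bash
sed -i 's/s>0.16 or s<0.01/s>0.15/' chk.py
python3 -m creep '[[0,0,0,0,-0.2,0,3],[0,0,0,0,-0.2,0,3],[0,0,0,0,-0.2,0,3],[0,0,0,0,-0.2,0,3],[0,0,0,0,-0.2,0,3],[0,0,0,0,-0.2,0,3],[0,0,0,0,-0.2,0,3],[0,0,0,0,-0.2,0,3],[0,0,0,0,0,0,3],[0,0,0,0,0,0,3]]' >/dev/null; python3 chk.py -1 &&
python3 -m creep '[[0,0,0,0,-0.2,0,3],[0,0,0,0,-0.2,0,3],[0,0,0,0,-0.2,0,3],[0,0,0,0,-0.2,0,3],[0,0,0,0,-0.2,0,3],[0,0,0,0,-0.2,0,3],[0,0,0,0,-0.2,0,3],[0,0,0,0,-0.2,0,3],[0,0,0,0,0,0,3],[0,0,0,0,0,0,3]]' >/dev/null && python3 chk.py -1
```

```text
t 36.5 tcp [ 0.5042 -0.1197  0.0964] yaw 12.91 F [-1.  -0.4  5.6] M [0.029 0.289 0.024] w 0.505 j7 0.17
t 37.75 tcp [ 0.5042 -0.1197  0.0964] yaw 14.51 F [-0.3 -0.9  5.7] M [ 0.088  0.272 -0.025] w 0.497 j7 0.2
```

```bash
python3 -m creep '[[0,0,0,0,-0.2,0,3],[0,0,0,0,-0.2,0,3],[0,0,0,0,-0.2,0,3],[0,0,0,0,-0.2,0,3],[0,0,0,0,-0.2,0,3],[0,0,0,0,-0.2,0,3],[0,0,0,0,-0.2,0,3],[0,0,0,0,-0.1,0,3],[0,0,0,0,0,0,3],[0,0,0,0,0,0,3]]' >/dev/null; python3 chk.py -1 &&
python3 -m creep '[[0,0,0,0,-0.2,0,3],[0,0,0,0,-0.2,0,3],[0,0,0,0,-0.2,0,3],[0,0,0,0,-0.2,0,3],[0,0,0,0,-0.2,0,3],[0,0,0,0,-0.2,0,3],[0,0,0,0,-0.2,0,3],[0,0,0,0,-0.1,0,3],[0,0,0,0,0,0,3],[0,0,0,0,0,0,3]]' >/dev/null && python3 chk.py -1 &&
python3 -m creep '[[0,0,0,0,-0.2,0,3],[0,0,0,0,-0.2,0,3],[0,0,0,0,-0.2,0,3],[0,0,0,0,-0.2,0,3],[0,0,0,0,-0.2,0,3],[0,0,0,0,-0.2,0,3],[0,0,0,0,-0.2,0,3],[0,0,0,0,-0.1,0,3],[0,0,0,0,0,0,3],[0,0,0,0,0,0,3]]' >/dev/null && python3 chk.py -1
```

```text
t 39.0 tcp [ 0.5042 -0.1197  0.0964] yaw 16.01 F [-2.   1.2  6.1] M [ 0.018  0.266 -0.047] w 0.492 j7 0.22
t 40.25 tcp [ 0.5042 -0.1197  0.0964] yaw 17.51 F [-2.   0.4  5.2] M [ 0.012  0.224 -0.027] w 0.496 j7 0.25
t 41.5 tcp [ 0.5042 -0.1198  0.0964] yaw 19.01 F [-0.8 -0.1  5.2] M [-0.     0.263 -0.007] w 0.493 j7 0.27
```

```bash
python3 -m creep '[[0,0,0,0,-0.2,0,3],[0,0,0,0,-0.2,0,3],[0,0,0,0,-0.2,0,3],[0,0,0,0,-0.2,0,3],[0,0,0,0,-0.2,0,3],[0,0,0,0,-0.2,0,3],[0,0,0,0,-0.2,0,3],[0,0,0,0,-0.2,0,3],[0,0,0,0,0,0,3],[0,0,0,0,0,0,3]]' >/dev/null; python3 chk.py -1 &&
python3 -m creep '[[0,0,0,0,-0.2,0,3],[0,0,0,0,-0.2,0,3],[0,0,0,0,-0.2,0,3],[0,0,0,0,-0.2,0,3],[0,0,0,0,-0.2,0,3],[0,0,0,0,-0.2,0,3],[0,0,0,0,-0.2,0,3],[0,0,0,0,-0.2,0,3],[0,0,0,0,0,0,3],[0,0,0,0,0,0,3]]' >/dev/null && python3 chk.py -1 &&
python3 -m creep '[[0,0,0,0,-0.2,0,3],[0,0,0,0,-0.2,0,3],[0,0,0,0,-0.2,0,3],[0,0,0,0,-0.2,0,3],[0,0,0,0,-0.2,0,3],[0,0,0,0,-0.2,0,3],[0,0,0,0,-0.2,0,3],[0,0,0,0,-0.2,0,3],[0,0,0,0,0,0,3],[0,0,0,0,0,0,3]]' >/dev/null && python3 chk.py -1
```

```text
t 42.75 tcp [ 0.5043 -0.1197  0.0964] yaw 20.62 F [-0.9 -0.4  5.4] M [-0.01   0.332  0.041] w 0.496 j7 0.3
t 44.0 tcp [ 0.5042 -0.1197  0.0964] yaw 22.22 F [-1.3  0.3  6.2] M [ 0.027  0.287 -0.01 ] w 0.495 j7 0.32
t 45.25 tcp [ 0.5043 -0.1197  0.0964] yaw 23.84 F [-1.1 -0.9  6.1] M [-0.005  0.258  0.042] w 0.499 j7 0.35
```

```bash
python3 -m creep '[[0,0,0,0,-0.3,0,3],[0,0,0,0,-0.3,0,3],[0,0,0,0,-0.3,0,3],[0,0,0,0,-0.3,0,3],[0,0,0,0,-0.3,0,3],[0,0,0,0,-0.2,0,3],[0,0,0,0,-0.2,0,3],[0,0,0,0,-0.1,0,3],[0,0,0,0,0,0,3],[0,0,0,0,0,0,3]]' >/dev/null; python3 chk.py -1 &&
python3 -m creep '[[0,0,0,0,-0.3,0,3],[0,0,0,0,-0.3,0,3],[0,0,0,0,-0.3,0,3],[0,0,0,0,-0.3,0,3],[0,0,0,0,-0.3,0,3],[0,0,0,0,-0.2,0,3],[0,0,0,0,-0.2,0,3],[0,0,0,0,-0.1,0,3],[0,0,0,0,0,0,3],[0,0,0,0,0,0,3]]' >/dev/null && python3 chk.py -1
```

```text
t 46.5 tcp [ 0.5043 -0.1197  0.0964] yaw 25.84 F [-1.3  0.3  5.6] M [0.071 0.328 0.047] w 0.501 j7 0.38
t 47.75 tcp [ 0.5043 -0.1197  0.0964] yaw 27.82 F [-0.9  0.4  5.9] M [ 0.056  0.204 -0.016] w 0.5 j7 0.41
```

```bash
python3 -m creep '[[0,0,0,0,-0.3,0,3],[0,0,0,0,-0.3,0,3],[0,0,0,0,-0.3,0,3],[0,0,0,0,-0.3,0,3],[0,0,0,0,-0.3,0,3],[0,0,0,0,-0.2,0,3],[0,0,0,0,-0.2,0,3],[0,0,0,0,-0.1,0,3],[0,0,0,0,0,0,3],[0,0,0,0,0,0,3]]' >/dev/null; python3 chk.py -1 &&
python3 -m creep '[[0,0,0,0,-0.3,0,3],[0,0,0,0,-0.3,0,3],[0,0,0,0,-0.3,0,3],[0,0,0,0,-0.3,0,3],[0,0,0,0,-0.3,0,3],[0,0,0,0,-0.2,0,3],[0,0,0,0,-0.2,0,3],[0,0,0,0,-0.1,0,3],[0,0,0,0,0,0,3],[0,0,0,0,0,0,3]]' >/dev/null && python3 chk.py -1
```

```text
t 49.0 tcp [ 0.5043 -0.1197  0.0964] yaw 29.82 F [ 0.2 -0.2  5.5] M [ 0.052  0.284 -0.043] w 0.495 j7 0.44
t 50.25 tcp [ 0.5043 -0.1197  0.0964] yaw 31.75 F [-0.2  0.1  4.9] M [ 0.11   0.153 -0.222] w 0.499 j7 0.47
```

The moment jumped to -0.22, so the right dial is against its stop at about 6.6. Both dials are now caught. I'll unload, release, lift, turn the jaws across the tab, and go above it. The tab should be at (0.5120,-0.0314), computed from the dial centres, which came out 170.0 mm apart with a yaw of 11.2°.

```bash
python3 -m creep '[[0,0,0,0,1,0,3],[0,0,0,0,0,0,8.5],[0,0,0,0,0,0,8.5],[0,0,0,0,0,0,8.5],[0,-3,0,0,0,0,8.5],[0,-4,0,0,0,0,8.5],[0,-2.5,0,0,0,0,8.5],[0,0,0,0,-10,0,4],[0,0,0,0,-10,0,4],[0,0,0,0,-10,0,4]]' >/dev/null; python3 s.py
python3 -m creep '[[0,0,0,0,-10.1,0,4],[0,0,0,0,-10.1,0,4],[0,0,0,0,-10.1,0,4],[0,0,0,0,-10.1,0,4],[4.25,0,-1.24,0,0,0,4],[4.25,0,-1.24,0,0,0,4],[0,0,0,0,0,0,4],[0,0,0,0,0,0,4],[0,0,0,0,0,0,4],[0,0,0,0,0,0,4]]' >/dev/null; python3 s.py
python3 - <<'E'
from h import *
c=optics.read_camera("wrist");f=c["frame"];cv2.imwrite("pics/w3.png",f[:,:,::-1])
for X in [(.4709,.0471,.126),(.5040,-.1197,.126),(.5120,-.0314,.137)]: print(X,proj(c,np.array(X),True))
E
```

```text
t 51.5 tcp [ 0.5032 -0.1195  0.1902] yaw 61.17 F [ 0.5 -0.9 -0.8] M [-0.004 -0.059 -0.051] w 0.473 j7 1.06
t 52.75 tcp [ 0.511  -0.0327  0.1901] yaw 101.09 F [-0.3 -1.2 -0.8] M [ 0.008  0.019 -0.016] w 0.467 j7 1.54
(0.4709, 0.0471, 0.126) [466.55440284 224.62857345]
(0.504, -0.1197, 0.126) [186.98283819 225.00225402]
(0.512, -0.0314, 0.137) [327.09162829 271.27300701]
```

View pics/w3.png

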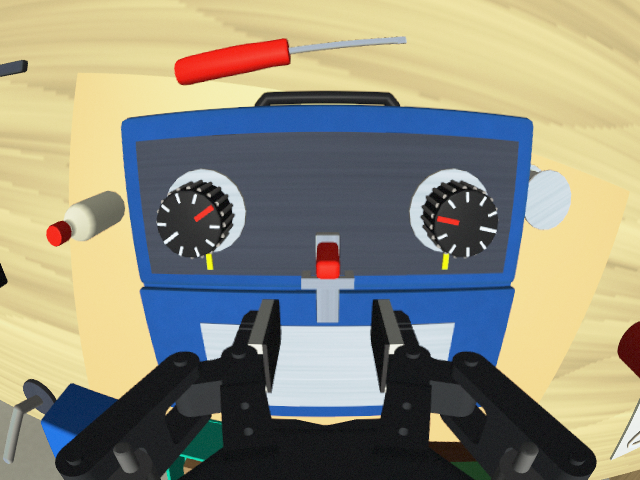

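The wrist view shows the tab top at (327,270), matching the prediction of (327,271). The dials read about 2.8 and 6.6. I'll descend and pinch, then pull 3 mm as a test.

```bash
python3 -m creep '[[0.11,3,-0.12,0,0,0,4],[0,2.5,0,0,0,0,4],[0,1.5,0,0,0,0,4],[0,0.8,0,0,0,0,4],[0,0,0,0,0,0,4],[0,0,0,0,0,0,0.8],[0,0,0,0,0,0,0.8],[0,0,0,0,0,0,0.8],[0,0,0,0,0,0,0.8],[0,0,0,0,0,0,0.8]]' >/dev/null; python3 s.py
python3 -m creep '[[0,0,0.05,0,0,0,0.8],[0,0,0.05,0,0,0,0.8],[0,0,0.05,0,0,0,0.8],[0,0,0.05,0,0,0,0.8],[0,0,0.05,0,0,0,0.8],[0,0,0.05,0,0,0,0.8],[0,0,0,0,0,0,0.8],[0,0,0,0,0,0,0.8],[0,0,0,0,0,0,0.8],[0,0,0,0,0,0,0.8]]' >/dev/null; python3 s.py
```

```text
t 54.05 tcp [ 0.5131 -0.0309  0.1134] yaw 101.19 F [ 0.7 -2.5  5.5] M [-0.442  0.121  0.019] w 0.151 j7 1.44
t 55.3 tcp [ 0.5112 -0.0312  0.1133] yaw 101.21 F [ 3.4 -3.3  5.5] M [-0.731 -0.632  0.013] w 0.148 j7 1.45
```

```bash
python3 -m creep '[[0,0,0.05,0,0,0,0.8],[0,0,0.05,0,0,0,0.8],[0,0,0.05,0,0,0,0.8],[0,0,0.05,0,0,0,0.8],[0,0,0.05,0,0,0,0.8],[0,0,0.05,0,0,0,0.8],[0,0,0,0,0,0,0.8],[0,0,0,0,0,0,0.8],[0,0,0,0,0,0,0.8],[0,0,0,0,0,0,0.8]]' >/dev/null; python3 s.py
```

```text
t 56.55 tcp [ 0.5083 -0.0318  0.1134] yaw 101.21 F [ 2.9 -3.6  5.8] M [-0.736 -0.587 -0.016] w 0.145 j7 1.45
```

The bolt slides freely at about 3 N. I'll draw the rest.

```bash
python3 -m creep '[[0,0,0.3,0,0,0,0.8],[0,0,0.3,0,0,0,0.8],[0,0,0.3,0,0,0,0.8],[0,0,0.3,0,0,0,0.8],[0,0,0.3,0,0,0,0.8],[0,0,0.3,0,0,0,0.8],[0,0,0.25,0,0,0,0.8],[0,0,0.2,0,0,0,0.8],[0,0,0.15,0,0,0,0.8],[0,0,0,0,0,0,0.8]]' >/dev/null; python3 s.py
```

```text
t 57.8 tcp [ 0.4841 -0.0365  0.1133] yaw 101.21 F [ 3.  -4.7  7.3] M [-0.778 -0.332 -0.017] w 0.151 j7 1.48
```

```bash
python3 -m creep '[[0,0,0.05,0,0,0,0.8],[0,0,0.05,0,0,0,0.8],[0,0,0.05,0,0,0,0.8],[0,0,0.05,0,0,0,0.8],[0,0,0,0,0,0,0.8],[0,0,0,0,0,0,0.8],[0,0,0,0,0,0,0.8],[0,0,0,0,0,0,0.8],[0,0,0,0,0,0,0.8],[0,0,0,0,0,0,0.8]]' >/dev/null; python3 s.py
```

```text
t 59.05 tcp [ 0.4835 -0.0366  0.1134] yaw 101.22 F [ 5.2 -4.3  3.6] M [-0.764 -0.927 -0.062] w 0.147 j7 1.48
```

Travel is 30 mm and the force is rising, so the bolt is at its end stop. I'll let go, lift and look.

```bash
python3 -m creep '[[0,0,-0.05,0,0,0,4],[0,0,0,0,0,0,4],[0,0,0,0,0,0,4],[0,0,0,0,0,0,4],[0,-2,0,0,0,0,4],[0,-3,0,0,0,0,4],[0,-4,0,0,0,0,4],[0,-4,0,0,0,0,4],[0,0,0,0,0,0,4],[0,0,0,0,0,0,4]]' >/dev/null; python3 s.py
python3 - <<'E'
from h import *
c=optics.read_camera("wrist");d=optics.read_camera("side")["frame"]
im=np.hstack([cv2.resize(c["frame"],(400,300)),cv2.resize(d,(400,300))])
cv2.imwrite("pics/end.png",np.vstack([im])[:,:,::-1])
E
```

```text
t 60.3 tcp [ 0.481  -0.0361  0.2427] yaw 101.23 F [-0.4 -0.4 -0.3] M [ 0.012  0.008 -0.04 ] w 0.466 j7 1.66
```

View pics/end.png

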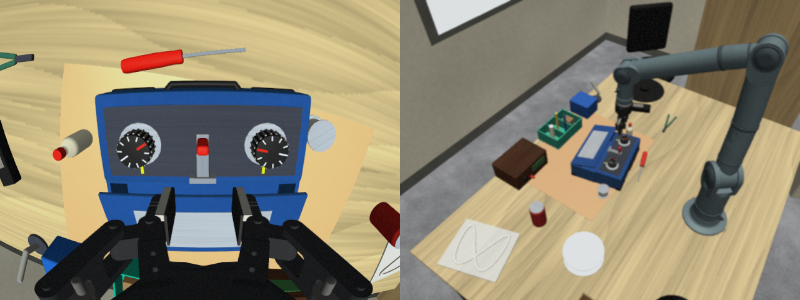

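The wrist half shows the bolt tab at (203,146), drawn back clear of the bridge. The lid is sprung up, with its near edge raised and a gap at about row 190. The bystanders have not been disturbed and nothing touches the gripper. Handing in.

```bash
python3 -c "
from bench import job; print(job.finish_job())"
```

```text
the job is handed in; nothing more can be done
None
```

The case is open: both dials are caught, the red bolt is fully drawn back, and the lid has sprung up. I handed the job in at about 60 s, under the 72 s limit.

- **Left dial:** turned clockwise about 63° until it caught at about 2.8. The twist peaked at about 0.19 N m in the readings.
- **Right dial:** turned counterclockwise about 94° until it caught at about 6.6. The twist peaked at about 0.22 N m.
- **Bolt:** slid freely at about 3 N and moved 30 mm to its end, where the x-force had reached about 5 N.
- **Last checks:** the final picture shows the tab back and the lid's near edge raised. The gripper is clear of everything, the wrist force is about zero, and the other things look undisturbed.

**Disagreements:**
- The twist readings were noisy, by about ±0.04 N m. One apparent catch on the right dial was a false alarm.
- On the right dial, the drop in twist before the stop lasted longer than the 0.08 rad of play described. The stop itself was clear, and the bolt sliding free confirmed that both dials had caught.
- My first reading of the right dial from the top camera (9.6) was wrong. The wrist camera gave 9.2, which I used.

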